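# Open the bench pressure vessel and stand its cap

## Robot

A 6-joint arm with a two-finger parallel gripper is mounted at the origin on the work surface. World frame = base frame: x ahead of the robot, y to its left, z up, the work surface at z = 0. Lengths are in m, angles in rad, forces in N, time in s.
With the tool pointing down it reaches from about 0.25 to 0.725 m from the base axis. Payload 9.7 kg.
Tool frame: the origin (TCP) lies on the centre line of the jaws, within the pads' length; the fingertips stand 17 mm ahead of it and the grasp point (between the pads) lies 2 mm behind it; z points along the fingers, y is the direction in which the jaws open and shut (so a half turn about z gives the same grasp; the last joint's range is limited). The gripper opens to 85 mm and grips with 20 to 120 N. Pads are 22 mm wide; open, the fingers measure 114 mm over their backs; the gripper's body (76 mm by 85 mm) begins 54 mm behind the grasp point. The pads swing forward as they close: fully open they stand 13 mm farther back than shut.
Start: joints at [1.161, 0.087, 0.176, 1.66, 0, 1.571], TCP at [0.219, 0.504, 0.248] pointing down, gripper open.
Joint ranges: [-3.13, 3.13], [-0.85, 1.81], [-1.15, 1.24], [-2.2, 2.28], [-1.44, 1.52], [-3.14, 3.14]. Speed limits (rad/s): [2.22, 2.22, 2.57, 3.14, 3.14, 3.14].

## Interface

Orientations are given as a unit quaternion [w, x, y, z].
In Python, from bench import sensors, vision, arm, nets gives the robot as it stands.
- The arm moves only by the tool send_rows, never from a script. Its argument "moves" is one flat list of numbers, 7 for each row, row after row: the closure, from 0 (fully open) to 1 (shut), then the shift along the tool's x, y, z in cm, then the turn, a rotation vector about the tool's x, y, z in units of 5 degrees (1.0 is 5 degrees). In form: [claw, dx, dy, dz, wx, wy, wz, claw, dx, dy, dz, wx, wy, wz, ...]. A call has exactly 5 rows; each row is the pose to reach, as a shift and turn from the pose commanded when the call began, along the tool's axes at that moment; what a row does not reach only later rows make up. A row lasts 1/12 s, in which the tool goes at most 41.7 mm and 7.16 degrees, less where a joint would pass 70% of its speed; a pose out of reach is approached as far as the arm can. A call with a gripper value outside its range is refused whole. The fingers move at their own pace and stop on an object; the grip force is fixed at half the most. Time passes only in rows, so rows that repeat a pose let the fingers close, or fill a call up. It gives the time, the measured TCP pose, the force and the opening at its end, in the units of the state.
- sensors.observe(): the state, without advancing time (a new reading comes with each control period).
- vision.read_camera(name): name is "scene" or "top" or "wrist"; returns the picture (384x512x3 uint8, red, green, blue); there is no depth.
- vision.camera_params(name): a dict with "vfov" (degrees; the focal length in pixels is half the picture's height over the tangent of half this angle, whatever the lens; pixels are square), "cx", "cy" (the principal point, pixels), "world_to_cam" (4x4, takes a point from world to camera coordinates). Camera axes: x right, y up, looking along -z (the intrinsics and any distortion apply to the point x, -y, -z); pixel columns grow to the right and rows downward; lengths in m; the calibration is good to about 2 mm. The wrist camera is an equidistant fisheye: a pixel r from the principal point sees the ray r / f radians off the axis. A picture is of the moment at which its call begins: read the wrist's pose just before it. camera_params takes no time and is no camera call; for the wrist camera it gives the pose at the moment of the call.
- arm.sign_off(): hands the job in, once; it reports no verdict.
Trained networks look in the newest picture that a camera, given by its name, has taken for a name from the list of things; names that differ only in an ending like _2 or _b are one class to them, and where a whole thing is asked for, a point or a joint stands for the part that bears it (a point fixed in the world has none). Each returns a list of dicts, best first, with "p" (0 to 1); they miss things now and then, are a little off and sometimes report something else, mostly with a low value. They report only what shows in the picture. A call takes as long as a camera call. They do not tell look-alikes from the thing itself.
- nets.outline_of(thing, camera): "pixels" (384x512 bool, what is visible of it).
- nets.spot_point(thing, camera): "centre" ([x, y, z] in m, in the coordinates of the camera as it stood for that picture, good to about 4 mm: a listed point, or the origin of a listed thing).
The state is a dict: "time": time; "joint_pos": joint angles; "dq": joint speeds; "tau": joint torques, N m; "position": TCP position; "ee_rot": TCP orientation; "contact_force": force on the tool from outside, world axes, zero at the start; "wrist_torque": the same for the moment, N m; "finger_gap": finger opening in m.
Only numpy, scipy, OpenCV 4.12 (cv2) and the standard library are available. Lean on these libraries where they do the work, as an engineer would, in place of code of your own. Each camera call takes 0.05 s, during which the arm holds its last target.

## Task

Open the small steel pressure vessel on the lab bench: turn its cap anticlockwise (seen from above) to the first stop, ease the twist and press it down there, keep turning past the stop to the last stop, and lift the cap off. Work by feel and never force the cap. Set it gently, right way up, in the round steel cap stand with its flange lying flat on the stand's rim, let go of it, and leave the dishes, bottle and jar where they stand.

Things in the scene. Friction and masses are not known exactly. Their poses are not given: they have to be found in the camera images.
- cap_grip (a point): Centre of the cap's grip bar, half-way up: black plastic, 62 mm long along this point's x, 14 thick along y, 34 high; z up is the turning axis. The bar stands on a steel flange disc, 68 diameter, 8 thick, its top 17 below this point. The loose cap weighs about 0.18 kg and starts locked in the neck with this point 35 above neck_top. To open it, turn anticlockwise seen from above.
- cap: The same cap; origin at the centre of its stem's lower end, 48 mm below cap_grip, same axes. The stem under the flange is 26 in diameter and carries two lugs, 46 across the tips along x. From the start it turns 0.1 to 0.8 rad with light drag (under 0.15 N m) to a hard first stop; where varies and can only be felt. Before the last 0.1 rad of that, pressing meets a hard shelf after 2 mm.
- guide_mid (a point): Point on the neck's axis 10 mm below neck_top, in the hidden guide. At the first stop, with the twist eased (else it binds), the cap presses down against a 5 to 9 N spring: 5 mm down clears the stop, 7.5 mm is the hard bottom. Kept down, it turns about 0.7 rad more to a hard last stop; there it is free (up to 0.1 rad before too): the spring raises it 3 mm above its start height and it lifts straight off.
- neck_top (a point): Centre of the neck's top rim, 122 mm above the bench, z up; the neck is 76 mm in outside diameter, and the cap's stem has 2 mm of sideways play in it.
- tank: The vessel: a round steel pot fixed to the bench, 140 mm diameter, shoulder 98 high, origin under its centre at bench height. On its -x side are a brass outlet reaching 94 from the axis and a small dial up to 128 high. The cap must not be forced: the contact forces of cap on vessel, all added up with the spring's, must stay under 75 N; press with about 12 N, and turn no harder than it takes to feel a stop.
- stand_top (a point): Centre of the flat top rim of the cap stand, 30 mm above the bench, z up: a fixed steel ring, 88 outside diameter, with a round opening 60 across and 26 deep that takes the stem and lugs at any angle. When the cap is seated its flange lies on the rim and cap_grip is 25 above this point.
- stand: The same cap stand; origin at its centre at bench height.
- dishes_mid (a point): Bystander: centre of a loose stack of three clear shallow dishes, 94 diameter, 43 high in all.
- bottle_mid (a point): Bystander: centre of a loose clear bottle with white cap, 60 diameter, 140 high.
- jar_mid (a point): Bystander: centre of a loose amber jar with black lid, 60 diameter, 70 high.
Mind the look-alikes: they are no part of the job. Leave any blue or pink look-alike of the cap alone.

How it is judged:
By the outcome, as a careful person would: the job done as asked, in the order asked, and still so for the second after the job is handed in, with the robot touching nothing.
It also fails if it takes over 72 s, if anything falls off the work surface, if the arm or the gripper's body presses on something with over 40 N, if the wrist force passes 120 N, or if a joint passes its speed limit or range.

## Working session

There is one attempt and no reset: what is moved stays moved. The work goes in short steps, Python scripts to look and compute and a tool call to move; the robot and the scene stay as the last step left them, time stands still between calls to the robot, and variables do not carry over. Pictures are saved under pics/ and viewed, and the job is handed in when it is done.

Besides the shell and the picture viewer there is one more tool, called as name(argument=value, ...), one argument or row to a line, values as JSON. send_rows: Moves the arm, as the interface text tells. Its arguments: {"type":"object","properties":{"moves":{"type":"array","items":{"type":"number"}}},"required":["moves"]}

```bash
ls; mkdir -p pics
cat > h.py <<'E'
import numpy as np, cv2, json
from bench import sensors, vision, arm, nets
def save(im,n): cv2.imwrite('pics/'+n,im[:,:,::-1])
def toworld(c,cam):
    T=np.linalg.inv(np.array(vision.camera_params(cam)['world_to_cam'])); return (T@np.r_[c,1])[:3]
def proj(p,cam):
    P=vision.camera_params(cam); f=192/np.tan(np.radians(P['vfov']/2))
    c=(np.array(P['world_to_cam'])@np.r_[p,1])[:3]; x,y,z=c[0],-c[1],-c[2]
    if cam=='wrist':
        r=np.hypot(x,y); th=np.arctan2(r,z); return np.array([P['cx']+f*th*x/r,P['cy']+f*th*y/r])
    return np.array([P['cx']+f*x/z,P['cy']+f*y/z])
def ray(u,v,cam):
    P=vision.camera_params(cam); f=192/np.tan(np.radians(P['vfov']/2))
    x,y=(u-P['cx'])/f,(v-P['cy'])/f
    if cam=='wrist':
        r=np.hypot(x,y); d=np.array([np.sin(r)*x/r,-np.sin(r)*y/r,-np.cos(r)])
    else: d=np.array([x,-y,-1])
    T=np.linalg.inv(np.array(P['world_to_cam'])); d=T[:3,:3]@d; return T[:3,3],d/np.linalg.norm(d)
def atz(u,v,cam,z):
    o,d=ray(u,v,cam); return o+d*(z-o[2])/d[2]
E
python3 - <<'E'
from h import *
print(sensors.observe())
for c in ['scene','top']:
    im=vision.read_camera(c); save(im,c+'0.png')
    for t in ['cap_grip','neck_top','tank','stand_top','dishes_mid','bottle_mid','jar_mid']:
        for r in nets.spot_point(t,c)[:3]:
            w=toworld(r['centre'],c); print(c,t,round(r['p'],2),w.round(3),proj(w,c).round(0))
E
```

```text
pics
{'time': 0.0, 'joint_pos': array([1.16100144e+00, 8.74743093e-02, 1.75113526e-01, 1.65980880e+00,
       1.99341309e-05, 1.57080520e+00]), 'dq': array([ 0.0005961 ,  0.00056332, -0.00173998,  0.0004079 ,  0.000916  ,
       -0.00014968]), 'tau': array([ 1.08250009e-03, -5.20375657e+01,  4.64813590e+01,  1.57115911e-02,
        7.77516334e-05, -2.93967389e-05]), 'position': array([0.21904075, 0.50426552, 0.24756466]), 'ee_rot': array([-1.49461177e-04,  2.03471052e-01,  9.79080722e-01, -6.70235839e-04]), 'contact_force': array([-0.65329785,  0.23010572,  0.09746059]), 'wrist_torque': array([-0.03012531, -0.02114198, -0.07111022]), 'finger_gap': 0.0852309567508002}
scene cap_grip 0.74 [0.383 0.242 0.05 ] [335. 153.]
scene cap_grip 0.74 [0.51  0.034 0.047] [266. 192.]
scene cap_grip 0.65 [0.553 0.193 0.158] [346. 155.]
scene neck_top 0.67 [0.553 0.196 0.123] [345. 169.]
scene neck_top 0.52 [ 0.548 -0.211  0.033] [157. 221.]
scene stand_top 0.69 [ 0.548 -0.209  0.03 ] [158. 222.]
scene dishes_mid 0.59 [ 0.724 -0.008  0.022] [266. 275.]
scene dishes_mid 0.28 [ 0.548 -0.206  0.033] [159. 221.]
scene bottle_mid 0.69 [0.695 0.213 0.068] [374. 232.]
scene jar_mid 0.81 [ 0.721 -0.225  0.031] [146. 288.]
scene jar_mid 0.67 [0.553 0.197 0.   ] [338. 211.]
top cap_grip 0.96 [0.383 0.234 0.047] [156. 285.]
top cap_grip 0.61 [0.505 0.034 0.051] [249. 229.]
top cap_grip 0.25 [ 0.546 -0.207 -0.001] [353. 216.]
top neck_top 0.68 [0.55  0.198 0.124] [170. 202.]
top tank 0.88 [0.557 0.198 0.   ] [180. 210.]
top tank 0.49 [0.551 0.196 0.109] [172. 203.]
top stand_top 0.77 [ 0.544 -0.202  0.031] [354. 214.]
top dishes_mid 0.63 [ 0.722 -0.008  0.025] [268. 140.]
top bottle_mid 0.97 [0.695 0.216 0.074] [169. 143.]
top jar_mid 0.8 [ 0.721 -0.22   0.034] [358. 139.]
top jar_mid 0.29 [0.554 0.202 0.115] [168. 201.]
```

View pics/scene0.png

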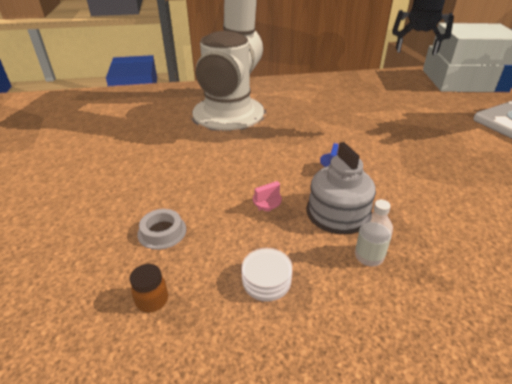

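View pics/top0.png

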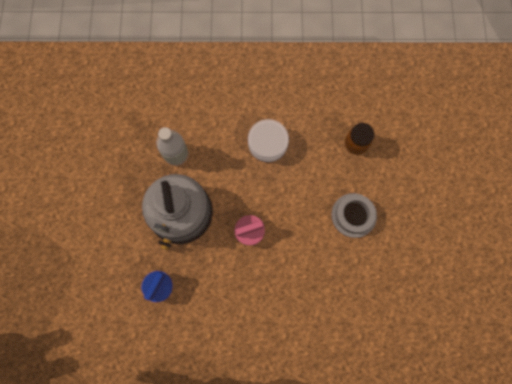

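Run:
```python
import cv2
a=cv2.imread('pics/top0.png'); cv2.imwrite('pics/topcrop0.png',cv2.resize(a[150:260,115:235],None,fx=5,fy=5,interpolation=cv2.INTER_CUBIC))
```

```text
(no output)
```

View pics/topcrop0.png

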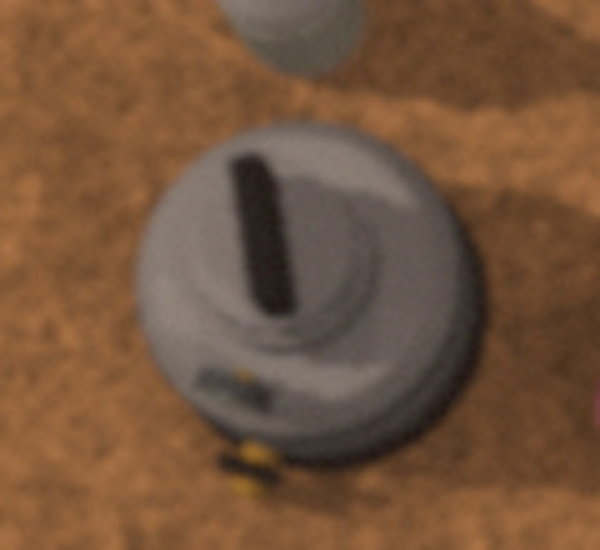

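The three look-alike candidates are the black bar on the vessel at top (168,197), the blue cap at (156,287) and the pink cap at (249,230). The black one on the vessel fits the description, and the crop confirms it: a black bar on the steel flange with the brass outlet below it. I'll work out the bar's angle and the first move next.

```bash
cat >> h.py <<'E'
from scipy.spatial.transform import Rotation as R
def Rt(s): q=s['ee_rot']; return R.from_quat([q[1],q[2],q[3],q[0]])
def plan(target, ydeg, s=None):
    """tool-axes shift cm and turn in 5deg units to reach target, pointing down, tool y at ydeg (mod 180)"""
    s=s or sensors.observe(); r=Rt(s)
    d=r.inv().apply(np.array(target)-s['position'])*100
    out=[]
    a=np.radians(ydeg); y=np.array([np.cos(a),np.sin(a),0]); z=np.array([0,0,-1.]); x=np.cross(y,z)
    g=R.from_matrix(np.c_[x,y,z]); w=(r.inv()*g).as_rotvec()
    print('shift cm',d.round(2),'turn u',(np.degrees(w)/5).round(2))
def st():
    s=sensors.observe(); y=Rt(s).apply([0,1,0])
    print('t',round(s['time'],2),'p',(s['position']*1000).round(1),'yang',round(np.degrees(np.arctan2(y[1],y[0])),2),'z',Rt(s).apply([0,0,1]).round(3),'F',s['contact_force'].round(1),'M',s['wrist_torque'].round(2),'gap',round(s['finger_gap']*1000,1),'q6',round(s['joint_pos'][5],3))
E
python3 - <<'E'
from h import *
a=np.array([atz(115+x/5,150+y/5,'top',z) for x,y,z in [(248,158,.174),(258,158,.174),(268,312,.174),(282,312,.174)]]);print(a.round(4))
plan([.552,.196,.27],102)
E
```

```text
[[0.5798 0.1994 0.174 ]
 [0.5798 0.1954 0.174 ]
 [0.518  0.1885 0.174 ]
 [0.518  0.1831 0.174 ]]
shift cm [-42.82 -15.03  -2.17] turn u [-0.  -0.  -7.1]
```

send_rows(
  moves=[0,-3.4,-1.2,-0.5,0,0,0,0,-7,-2.4,-1,0,0,0,0,-10.5,-3.6,-1.5,0,0,0,0,-14,-4.9,-2,0,0,0,0,-17.5,-6.1,-2.2,0,0,0],
)

```text
time: 1.22
position: [0.3563, 0.3775, 0.2711]
ee_rot: [0.0, 0.203, 0.979, 0.0]
contact_force: [0.5, 1.1, 0.6]
finger_gap: 0.0854
```

send_rows(
  moves=[0,-3.4,-1.2,0,0,0,0,0,-7,-2.4,0,0,0,0,0,-10.5,-3.6,0,0,0,0,0,-14,-4.9,0,0,0,0,0,-17.5,-6.1,0,0,0,0],
)

```text
time: 1.63
position: [0.4926, 0.2515, 0.2705]
ee_rot: [0.0, 0.204, 0.979, 0.0]
contact_force: [0.4, 1.3, 0.2]
finger_gap: 0.0854
```

send_rows(
  moves=[0,-3.4,-1.2,0,0,0,-1.4,0,-6.8,-2.4,0,0,0,-2.8,0,-7.8,-2.8,0,0,0,-4.2,0,-7.8,-2.8,0,0,0,-5.6,0,-7.8,-2.8,0,0,0,-6.9],
)

```text
time: 2.05
position: [0.5527, 0.1953, 0.2698]
ee_rot: [-0.0, -0.098, 0.995, -0.0]
contact_force: [0.4, 0.6, 0.1]
finger_gap: 0.0856
```

Run:
```python
from h import *
st()
im=vision.read_camera('wrist'); save(im,'w1.png')
for t in ['cap_grip','neck_top']:
  for r in nets.spot_point(t,'wrist')[:3]:
    w=toworld(r['centre'],'wrist'); print(t,round(r['p'],2),w.round(4),proj(w,'wrist').round(0))
for z in (.174,.140,.122): print(z,proj([.551,.195,z],'wrist').round(1))
print(vision.camera_params('wrist'))
st()
```

```text
t 2.05 p [552.7 195.3 269.8] yang 101.26 z [-0.001 -0.    -1.   ] F [0.4 0.6 0.1] M [ 0.    0.   -0.02] gap 85.6 q6 0.143
cap_grip 0.81 [0.5557 0.1991 0.1584] [259. 197.]
cap_grip 0.8 [0.3821 0.2382 0.0474] [319.  37.]
cap_grip 0.65 [0.5052 0.0332 0.0458] [133. 107.]
0.174 [254.4 196.4]
0.14 [254.6 185.7]
0.122 [254.7 181.1]
{'vfov': 65.70646984690485, 'cx': 255.6350464529898, 'cy': 191.44793070115563, 'world_to_cam': array([[-1.88474403e-01,  9.82077753e-01, -8.28491507e-04,
        -8.84393152e-02],
       [-9.48186465e-01, -1.82189774e-01, -2.60286982e-01,
         5.99451614e-01],
       [-2.55772997e-01, -4.82718691e-02,  9.65530942e-01,
        -2.47154573e-01],
       [ 0.00000000e+00,  0.00000000e+00,  0.00000000e+00,
         1.00000000e+00]])}
t 2.2 p [552.  196.2 270.2] yang 100.84 z [-0. -0. -1.] F [0.6 0.3 0.6] M [-0.04  0.04  0.  ] gap 85.5 q6 0.152
```

View pics/w1.png

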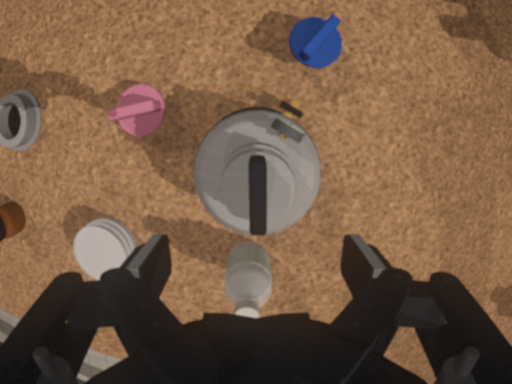

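Run:
```python
from h import *
im=cv2.imread('pics/w1.png')
c=im[95:245,185:330]; cv2.imwrite('pics/w1c.png',cv2.resize(c,None,fx=4,fy=4,interpolation=cv2.INTER_CUBIC))
g=im.max(2)
m=(g<60).astype(np.uint8); m[:140]=0;m[240:]=0;m[:,:235]=0;m[:,280:]=0
n,l,s,cc=cv2.connectedComponentsWithStats(m); print(s,cc)
k=1+s[1:,4].argmax(); ys,xs=np.nonzero(l==k)
for y in range(ys.min(),ys.max()+1,6): print(y,xs[ys==y].min(),xs[ys==y].max())
# predicted bar corners
for (cx,cy,a) in [(.552,.196,11),(.553,.198,11)]:
  a=np.radians(a)
  for z in (.174,.14):
    print([proj([cx+u*np.cos(a)-v*np.sin(a),cy+u*np.sin(a)+v*np.cos(a),z],'wrist').round(1).tolist() for u in(-.031,.031) for v in (-.007,.007)])
```

```text
[[     0      0    512    384 195404]
 [   249    156     17     78   1204]] [[255.48836769 191.48501566]
 [257.38787375 193.93189369]]
156 252 261
162 250 264
168 249 265
174 250 265
180 250 265
186 250 265
192 250 265
198 250 265
204 250 265
210 250 265
216 250 264
222 251 264
228 251 264
[[246.0, 158.1], [264.7, 158.1], [246.9, 234.7], [264.2, 234.7]]
[[247.3, 152.2], [263.6, 152.2], [247.9, 220.0], [263.3, 219.9]]
[[248.4, 159.9], [267.1, 159.9], [249.1, 236.3], [266.4, 236.2]]
[[249.4, 153.7], [265.6, 153.7], [249.9, 221.3], [265.2, 221.3]]
```

View pics/w1c.png

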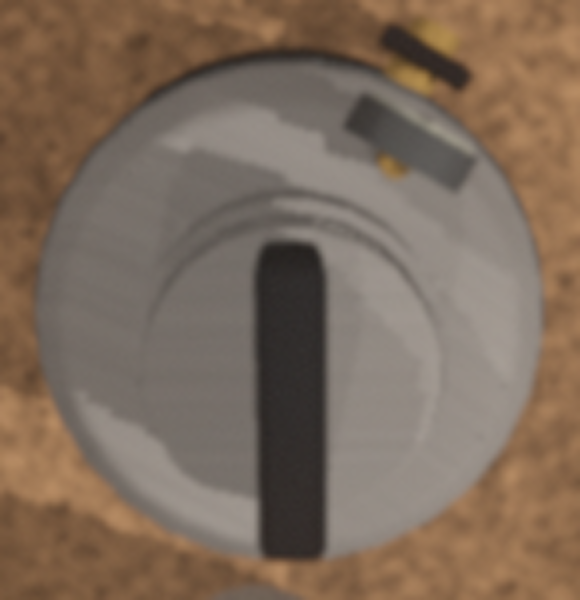

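Run:
```python
from h import *
plan([.5515,.197,.160],101)
```

```text
shift cm [ 0.03  0.08 11.02] turn u [-0.   -0.   -0.03]
```

send_rows(
  moves=[0,0.03,0.08,3,0,0,0,0,0.03,0.08,6,0,0,0,0,0.03,0.08,8.5,0,0,0,0,0.03,0.08,10.2,0,0,0,0,0.03,0.08,11,0,0,0],
)

```text
time: 2.62
position: [0.5503, 0.197, 0.1576]
ee_rot: [-0.002, -0.094, 0.996, -0.0]
contact_force: [-0.0, 0.4, -0.2]
finger_gap: 0.0857
```

Run:
```python
from h import *
st()
im=vision.read_camera('wrist'); save(cv2.resize(im,None,fx=1.5,fy=1.5),'w2.png')
```

```text
t 2.62 p [550.3 197.  157.6] yang 100.83 z [-0.003 -0.001 -1.   ] F [-0.   0.4 -0.2] M [0.01 0.01 0.01] gap 85.7 q6 0.155
```

View pics/w2.png

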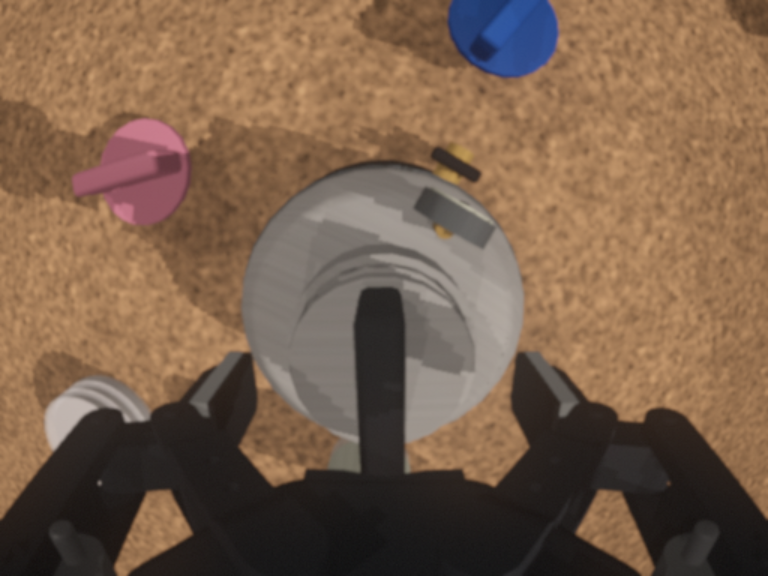

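send_rows(
  moves=[0.2,0,0,0,0,0,0,0.4,0,0,0,0,0,0,0.55,0,0,0,0,0,0,0.65,0,0,0,0,0,0,0.72,0,0,0,0,0,0],
)

```text
time: 3.08
position: [0.5519, 0.1972, 0.1612]
ee_rot: [0.001, -0.096, 0.995, 0.0]
contact_force: [-0.5, 1.4, -0.7]
finger_gap: 0.0257
```

Run:
```python
from h import *
st()
im=vision.read_camera('wrist'); save(cv2.resize(im,None,fx=1.5,fy=1.5),'w3.png')
```

```text
t 3.08 p [551.9 197.2 161.2] yang 101.0 z [ 0.001  0.    -1.   ] F [-0.5  1.4 -0.7] M [-0.01 -0.    0.03] gap 25.7 q6 0.151
```

View pics/w3.png

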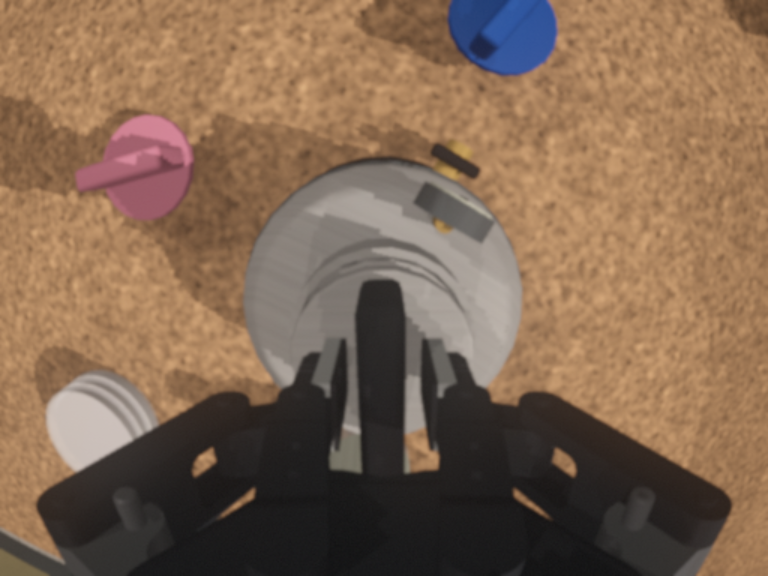

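send_rows(
  moves=[0.72,0,-0.05,0,0,0,0,0.76,0,-0.05,0,0,0,0,0.8,0,-0.05,0,0,0,0,0.85,0,-0.05,0,0,0,0,0.9,0,-0.05,0,0,0,0],
)

```text
time: 3.55
position: [0.5516, 0.1965, 0.1604]
ee_rot: [0.0, -0.096, 0.995, -0.0]
contact_force: [-0.7, 0.1, 2.3]
finger_gap: 0.013
```

send_rows(
  moves=[0.95,0,0,0,0,0,0,1,0,0,0,0,0,0,1,0,0,0,0,0,0,1,0,0,0,0,0,0,1,0,0,0,0,0,0],
)

```text
time: 3.97
position: [0.5516, 0.1966, 0.1604]
ee_rot: [0.0, -0.096, 0.995, -0.0]
contact_force: [-1.2, -1.6, 2.9]
finger_gap: 0.0134
```

Run:
```python
from h import *
st()
```

```text
t 3.97 p [551.6 196.6 160.4] yang 101.02 z [ 0. -0. -1.] F [-1.2 -1.6  2.9] M [-0.17  0.15 -0.03] gap 13.4 q6 0.15
```

send_rows(
  moves=[1,0,0,0,0,0,-0.1,1,0,0,0,0,0,-0.2,1,0,0,0,0,0,-0.3,1,0,0,0,0,0,-0.4,1,0,0,0,0,0,-0.4],
)

```text
time: 4.38
position: [0.5516, 0.1966, 0.1603]
ee_rot: [0.0, -0.114, 0.994, 0.0]
contact_force: [-0.5, -1.0, 2.7]
finger_gap: 0.0131
```

Run:
```python
from h import *
st()
```

```text
t 4.38 p [551.6 196.6 160.3] yang 103.07 z [ 0.  0. -1.] F [-0.5 -1.   2.7] M [-0.09  0.01 -0.04] gap 13.1 q6 0.114
```

send_rows(
  moves=[1,0,0,0,0,0,-0.1,1,0,0,0,0,0,-0.2,1,0,0,0,0,0,-0.3,1,0,0,0,0,0,-0.4,1,0,0,0,0,0,-0.4],
)

```text
time: 4.8
position: [0.5516, 0.1966, 0.1603]
ee_rot: [0.0, -0.131, 0.991, 0.0]
contact_force: [0.8, -0.5, 3.5]
finger_gap: 0.013
```

Run:
```python
from h import *
st()
```

```text
t 4.8 p [551.6 196.6 160.3] yang 105.07 z [ 0.  0. -1.] F [ 0.8 -0.5  3.5] M [-0.07 -0.03  0.03] gap 13.0 q6 0.079
```

send_rows(
  moves=[1,0,0,0,0,0,-0.1,1,0,0,0,0,0,-0.2,1,0,0,0,0,0,-0.3,1,0,0,0,0,0,-0.4,1,0,0,0,0,0,-0.5],
)

```text
time: 5.22
position: [0.5516, 0.1966, 0.1603]
ee_rot: [-0.0, -0.153, 0.988, 0.0]
contact_force: [-0.9, -0.9, 3.4]
finger_gap: 0.0131
```

```bash
python3 -c "
from h import *
st()"
```

```text
t 5.22 p [551.6 196.6 160.3] yang 107.57 z [-0.  0. -1.] F [-0.9 -0.9  3.4] M [-0.02 -0.07  0.02] gap 13.1 q6 0.036
```

send_rows(
  moves=[1,0,0,0,0,0,-0.1,1,0,0,0,0,0,-0.2,1,0,0,0,0,0,-0.3,1,0,0,0,0,0,-0.4,1,0,0,0,0,0,-0.4],
)

```text
time: 5.63
position: [0.5517, 0.1964, 0.1603]
ee_rot: [0.0, -0.17, 0.985, -0.0]
contact_force: [1.8, -1.5, 2.0]
finger_gap: 0.0131
```

```bash
python3 -c "
from h import *
st()"
```

```text
t 5.63 p [551.7 196.4 160.3] yang 109.54 z [ 0. -0. -1.] F [ 1.8 -1.5  2. ] M [-0.52 -0.29 -0.14] gap 13.1 q6 0.001
```

send_rows(
  moves=[1,0,0,0,0,0,-0.05,1,0,0,0,0,0,-0.1,1,0,0,0,0,0,-0.1,1,0,0,0,0,0,-0.1,1,0,0,0,0,0,-0.1],
)

```text
time: 6.05
position: [0.5517, 0.1964, 0.1603]
ee_rot: [0.0, -0.174, 0.985, -0.0]
contact_force: [1.0, -2.9, 2.9]
finger_gap: 0.0136
```

```bash
python3 -c "
from h import *
st()"
```

```text
t 6.05 p [551.7 196.4 160.3] yang 110.0 z [ 0. -0. -1.] F [ 1.  -2.9  2.9] M [-0.79 -0.37 -0.3 ] gap 13.6 q6 -0.007
```

send_rows(
  moves=[1,0,0,0,0,0,0.1,1,0,0,0,0,0,0.2,1,0,0,0,0,0,0.24,1,0,0,0,0,0,0.24,1,0,0,0,0,0,0.24],
)

```text
time: 6.47
position: [0.5516, 0.1966, 0.1603]
ee_rot: [0.0, -0.164, 0.987, -0.0]
contact_force: [2.5, -4.3, 2.5]
finger_gap: 0.0133
```

```bash
python3 -c "
from h import *
st()"
```

```text
t 6.47 p [551.6 196.6 160.3] yang 108.83 z [ 0. -0. -1.] F [ 2.5 -4.3  2.5] M [-0.88 -0.43 -0.08] gap 13.3 q6 0.014
```

send_rows(
  moves=[1,0,-0.03,0,0,0,0,1,-0.01,-0.05,0,0,0,0,1,-0.01,-0.05,0,0,0,0,1,-0.01,-0.05,0,0,0,0,1,-0.01,-0.05,0,0,0,0],
)

```text
time: 6.88
position: [0.5517, 0.1964, 0.1603]
ee_rot: [-0.0, -0.164, 0.987, 0.0]
contact_force: [-0.7, 0.1, 3.1]
finger_gap: 0.013
```

```bash
python3 -c "
from h import *
st()"
```

```text
t 6.88 p [551.7 196.4 160.3] yang 108.83 z [-0.  0. -1.] F [-0.7  0.1  3.1] M [-0.05  0.01 -0.05] gap 13.0 q6 0.013
```

send_rows(
  moves=[1,0,0,0.05,0,0,0,1,0,0,0.1,0,0,0,1,0,0,0.15,0,0,0,1,0,0,0.2,0,0,0,1,0,0,0.25,0,0,0],
)

```text
time: 7.3
position: [0.5517, 0.1964, 0.1578]
ee_rot: [-0.0, -0.164, 0.987, 0.0]
contact_force: [-0.2, 0.7, 4.2]
finger_gap: 0.0137
```

```bash
python3 -c "
from h import *
st()"
```

```text
t 7.3 p [551.7 196.4 157.8] yang 108.83 z [-0.  0. -1.] F [-0.2  0.7  4.2] M [ 0.28  0.27 -0.02] gap 13.7 q6 0.013
```

send_rows(
  moves=[1,0,0,0.05,0,0,0,1,0,0,0.1,0,0,0,1,0,0,0.15,0,0,0,1,0,0,0.2,0,0,0,1,0,0,0.22,0,0,0],
)

```text
time: 7.72
position: [0.5518, 0.1963, 0.1556]
ee_rot: [-0.0, -0.164, 0.987, 0.0]
contact_force: [-1.9, 1.7, 6.4]
finger_gap: 0.0133
```

```bash
python3 -c "
from h import *
st()"
```

```text
t 7.72 p [551.8 196.3 155.6] yang 108.83 z [-0.  0. -1.] F [-1.9  1.7  6.4] M [0.49 0.48 0.08] gap 13.3 q6 0.013
```

send_rows(
  moves=[1,0,0,0.03,0,0,0,1,0,0,0.06,0,0,0,1,0,0,0.1,0,0,0,1,0,0,0.14,0,0,0,1,0,0,0.17,0,0,0],
)

```text
time: 8.13
position: [0.5518, 0.1963, 0.1541]
ee_rot: [0.0, -0.164, 0.987, 0.0]
contact_force: [-2.7, 1.1, 6.3]
finger_gap: 0.0131
```

```bash
python3 -c "
from h import *
st()"
```

```text
t 8.13 p [551.8 196.3 154.1] yang 108.83 z [ 0.  0. -1.] F [-2.7  1.1  6.3] M [ 0.55  0.51 -0.08] gap 13.1 q6 0.013
```

send_rows(
  moves=[1,0.01,0.02,0.02,0,0,-0.1,1,0.01,0.02,0.02,0,0,-0.2,1,0.01,0.02,0.02,0,0,-0.3,1,0.01,0.02,0.02,0,0,-0.4,1,0.01,0.02,0.02,0,0,-0.4],
)

```text
time: 8.55
position: [0.5518, 0.1962, 0.154]
ee_rot: [0.0, -0.181, 0.983, -0.0]
contact_force: [-1.8, 1.2, 6.1]
finger_gap: 0.0132
```

```bash
python3 -c "
from h import *
st()"
```

```text
t 8.55 p [551.8 196.2 154. ] yang 110.85 z [ 0.001 -0.    -1.   ] F [-1.8  1.2  6.1] M [ 0.19  0.24 -0.06] gap 13.2 q6 -0.022
```

send_rows(
  moves=[1,0,0.01,0,0,0,-0.15,1,0,0.01,0,0,0,-0.3,1,0,0.01,0,0,0,-0.45,1,0,0.01,0,0,0,-0.6,1,0,0.01,0,0,0,-0.6],
)

```text
time: 8.97
position: [0.5519, 0.1962, 0.154]
ee_rot: [0.0, -0.207, 0.978, -0.0]
contact_force: [-0.4, 0.6, 6.1]
finger_gap: 0.0132
```

```bash
python3 -c "
from h import *
st()"
```

```text
t 8.97 p [551.9 196.2 154. ] yang 113.85 z [ 0.001 -0.    -1.   ] F [-0.4  0.6  6.1] M [ 0.01  0.16 -0.03] gap 13.2 q6 -0.074
```

send_rows(
  moves=[1,0,0,0,0,0,-0.15,1,0,0,0,0,0,-0.3,1,0,0,0,0,0,-0.45,1,0,0,0,0,0,-0.6,1,0,0,0,0,0,-0.75],
)

```text
time: 9.38
position: [0.552, 0.1961, 0.154]
ee_rot: [0.0, -0.238, 0.971, -0.0]
contact_force: [-0.2, -0.1, 6.8]
finger_gap: 0.0135
```

```bash
python3 -c "
from h import *
st()"
```

```text
t 9.38 p [552.  196.1 154. ] yang 117.59 z [ 0.001 -0.    -1.   ] F [-0.2 -0.1  6.8] M [-0.03  0.02 -0.04] gap 13.5 q6 -0.14
```

send_rows(
  moves=[1,0,0,0,0,0,-0.15,1,0,0,0,0,0,-0.3,1,0,0,0,0,0,-0.45,1,0,0,0,0,0,-0.6,1,0,0,0,0,0,-0.75],
)

```text
time: 9.8
position: [0.552, 0.1961, 0.1541]
ee_rot: [0.001, -0.27, 0.963, -0.0]
contact_force: [0.4, 0.3, 5.5]
finger_gap: 0.0126
```

```bash
python3 -c "
from h import *
st()"
```

```text
t 9.8 p [552.  196.1 154.1] yang 121.34 z [ 0.001 -0.    -1.   ] F [0.4 0.3 5.5] M [-0.1   0.07 -0.03] gap 12.6 q6 -0.205
```

send_rows(
  moves=[1,0,0,0,0,0,-0.15,1,0,0,0,0,0,-0.3,1,0,0,0,0,0,-0.45,1,0,0,0,0,0,-0.6,1,0,0,0,0,0,-0.75],
)

```text
time: 10.22
position: [0.5521, 0.1961, 0.154]
ee_rot: [0.0, -0.301, 0.953, -0.0]
contact_force: [0.4, -0.2, 5.6]
finger_gap: 0.013
```

```bash
python3 -c "
from h import *
st()"
```

```text
t 10.22 p [552.1 196.1 154. ] yang 125.09 z [ 0.001 -0.    -1.   ] F [ 0.4 -0.2  5.6] M [-0.1  -0.05 -0.08] gap 13.0 q6 -0.271
```

Past the first stop, with low forces. I'll keep turning.

send_rows(
  moves=[1,0,0,0,0,0,-0.15,1,0,0,0,0,0,-0.3,1,0,0,0,0,0,-0.45,1,0,0,0,0,0,-0.6,1,0,0,0,0,0,-0.75],
)

```text
time: 10.63
position: [0.5521, 0.1961, 0.1541]
ee_rot: [0.001, -0.332, 0.943, -0.0]
contact_force: [0.8, -1.4, 6.1]
finger_gap: 0.013
```

```bash
python3 -c "
from h import *
st()"
```

```text
t 10.63 p [552.1 196.1 154.1] yang 128.84 z [ 0.001 -0.    -1.   ] F [ 0.8 -1.4  6.1] M [-0.1   0.02 -0.07] gap 13.0 q6 -0.336
```

send_rows(
  moves=[1,0,0,0,0,0,-0.15,1,0,0,0,0,0,-0.3,1,0,0,0,0,0,-0.45,1,0,0,0,0,0,-0.6,1,0,0,0,0,0,-0.75],
)

```text
time: 11.05
position: [0.5521, 0.1961, 0.1541]
ee_rot: [0.001, -0.363, 0.932, -0.0]
contact_force: [1.2, -0.3, 5.0]
finger_gap: 0.0132
```

```bash
python3 -c "
from h import *
st()"
```

```text
t 11.05 p [552.1 196.1 154.1] yang 132.59 z [ 0.001 -0.    -1.   ] F [ 1.2 -0.3  5. ] M [-0.1  -0.03 -0.06] gap 13.2 q6 -0.402
```

send_rows(
  moves=[1,0,0,0,0,0,-0.15,1,0,0,0,0,0,-0.3,1,0,0,0,0,0,-0.45,1,0,0,0,0,0,-0.6,1,0,0,0,0,0,-0.75],
)

```text
time: 11.47
position: [0.5521, 0.1961, 0.1541]
ee_rot: [0.0, -0.393, 0.919, -0.0]
contact_force: [0.2, -0.7, 6.2]
finger_gap: 0.0132
```

```bash
python3 -c "
from h import *
st()"
```

```text
t 11.47 p [552.1 196.1 154.1] yang 136.33 z [ 0.001 -0.    -1.   ] F [ 0.2 -0.7  6.2] M [-0.1  -0.03 -0.05] gap 13.2 q6 -0.467
```

send_rows(
  moves=[1,0,0,0,0,0,-0.15,1,0,0,0,0,0,-0.3,1,0,0,0,0,0,-0.45,1,0,0,0,0,0,-0.6,1,0,0,0,0,0,-0.75],
)

```text
time: 11.88
position: [0.5521, 0.1961, 0.1541]
ee_rot: [0.001, -0.423, 0.906, -0.0]
contact_force: [-0.3, -0.7, 6.8]
finger_gap: 0.013
```

```bash
python3 -c "
from h import *
st()"
```

```text
t 11.88 p [552.1 196.1 154.1] yang 140.09 z [ 0.001 -0.    -1.   ] F [-0.3 -0.7  6.8] M [-0.09 -0.01 -0.07] gap 13.0 q6 -0.532
```

Stop expected near 149°. I'll use smaller steps from here.

send_rows(
  moves=[1,0,0,0,0,0,-0.15,1,0,0,0,0,0,-0.3,1,0,0,0,0,0,-0.45,1,0,0,0,0,0,-0.6,1,0,0,0,0,0,-0.7],
)

```text
time: 12.3
position: [0.5521, 0.1961, 0.1541]
ee_rot: [0.0, -0.451, 0.893, -0.0]
contact_force: [0.4, -0.5, 5.8]
finger_gap: 0.0135
```

```bash
python3 -c "
from h import *
st()"
```

```text
t 12.3 p [552.1 196.1 154.1] yang 143.59 z [ 0.001 -0.    -1.   ] F [ 0.4 -0.5  5.8] M [-0.06 -0.05  0.02] gap 13.5 q6 -0.594
```

send_rows(
  moves=[1,0,0,0,0,0,-0.1,1,0,0,0,0,0,-0.2,1,0,0,0,0,0,-0.3,1,0,0,0,0,0,-0.4,1,0,0,0,0,0,-0.4],
)

```text
time: 12.72
position: [0.5521, 0.1961, 0.1541]
ee_rot: [0.0, -0.466, 0.885, -0.001]
contact_force: [0.7, 0.2, 7.1]
finger_gap: 0.0133
```

```bash
python3 -c "
from h import *
st()"
```

```text
t 12.72 p [552.1 196.1 154.1] yang 145.58 z [ 0.001 -0.    -1.   ] F [0.7 0.2 7.1] M [-0.09  0.02 -0.04] gap 13.3 q6 -0.628
```

send_rows(
  moves=[1,0,0,0,0,0,-0.1,1,0,0,0,0,0,-0.2,1,0,0,0,0,0,-0.25,1,0,0,0,0,0,-0.25,1,0,0,0,0,0,-0.25],
)

```text
time: 13.13
position: [0.5521, 0.1961, 0.1541]
ee_rot: [0.0, -0.476, 0.88, -0.001]
contact_force: [-0.2, -0.6, 6.3]
finger_gap: 0.0133
```

```bash
python3 -c "
from h import *
st()"
```

```text
t 13.13 p [552.1 196.1 154.1] yang 146.8 z [ 0.001 -0.    -1.   ] F [-0.2 -0.6  6.3] M [-0.11 -0.06  0.01] gap 13.3 q6 -0.65
```

send_rows(
  moves=[1,0,0,0,0,0,-0.1,1,0,0,0,0,0,-0.2,1,0,0,0,0,0,-0.25,1,0,0,0,0,0,-0.25,1,0,0,0,0,0,-0.25],
)

```text
time: 13.55
position: [0.5523, 0.196, 0.1541]
ee_rot: [0.001, -0.485, 0.874, -0.001]
contact_force: [0.8, -0.5, 5.8]
finger_gap: 0.0131
```

```bash
python3 -c "
from h import *
st()"
```

```text
t 13.55 p [552.3 196.  154.1] yang 148.04 z [ 0.002 -0.001 -1.   ] F [ 0.8 -0.5  5.8] M [-0.17 -0.24 -0.09] gap 13.1 q6 -0.671
```

send_rows(
  moves=[1,0,0,0,0,0,-0.1,1,0,0,0,0,0,-0.2,1,0,0,0,0,0,-0.25,1,0,0,0,0,0,-0.25,1,0,0,0,0,0,-0.25],
)

```text
time: 13.97
position: [0.5524, 0.196, 0.1541]
ee_rot: [0.001, -0.494, 0.869, -0.001]
contact_force: [1.6, -0.1, 5.3]
finger_gap: 0.013
```

```bash
python3 -c "
from h import *
st()"
```

```text
t 13.97 p [552.4 196.  154.1] yang 149.25 z [ 0.002 -0.001 -1.   ] F [ 1.6 -0.1  5.3] M [-0.17 -0.33 -0.45] gap 13.0 q6 -0.693
```

Last stop felt (−0.45 N m at 149°). I'll ease the twist and let the cap rise.

send_rows(
  moves=[1,0,0,0,0,0,0.1,1,0,0,0,0,0,0.25,1,0,0,0,0,0,0.3,1,0,0,-0.05,0,0,0.3,1,0,0,-0.1,0,0,0.3],
)

```text
time: 14.38
position: [0.5523, 0.196, 0.1551]
ee_rot: [0.001, -0.483, 0.876, -0.001]
contact_force: [1.0, -0.5, 6.4]
finger_gap: 0.0131
```

```bash
python3 -c "
from h import *
st()"
```

```text
t 14.38 p [552.3 196.  155.1] yang 147.79 z [ 0.002 -0.001 -1.   ] F [ 1.  -0.5  6.4] M [-0.23 -0.34 -0.  ] gap 13.1 q6 -0.667
```

send_rows(
  moves=[1,0,0,-0.1,0,0,0,1,0,0,-0.2,0,0,0,1,0,0,-0.3,0,0,0,1,0,0,-0.4,0,0,0,1,0,0,-0.5,0,0,0],
)

```text
time: 14.8
position: [0.5522, 0.1961, 0.1597]
ee_rot: [0.0, -0.483, 0.875, -0.001]
contact_force: [4.1, -1.8, 0.6]
finger_gap: 0.0129
```

```bash
python3 -c "
from h import *
st()"
```

```text
t 14.8 p [552.2 196.1 159.7] yang 147.8 z [ 0.001 -0.001 -1.   ] F [ 4.1 -1.8  0.6] M [-0.48 -1.13 -0.08] gap 12.9 q6 -0.667
```

send_rows(
  moves=[1,0,-0.03,-0.03,0,0,0,1,-0.01,-0.05,-0.08,0,0,0,1,-0.01,-0.05,-0.12,0,0,0,1,-0.01,-0.05,-0.16,0,0,0,1,-0.01,-0.05,-0.2,0,0,0],
)

```text
time: 15.22
position: [0.5522, 0.1961, 0.1615]
ee_rot: [-0.0, -0.483, 0.875, -0.0]
contact_force: [4.7, -2.2, 1.5]
finger_gap: 0.013
```

```bash
python3 -c "
from h import *
st()"
```

```text
t 15.22 p [552.2 196.1 161.5] yang 147.81 z [-0. -0. -1.] F [ 4.7 -2.2  1.5] M [-0.55 -1.14 -0.07] gap 13.0 q6 -0.668
```

send_rows(
  moves=[1,0,-0.03,-0.03,0,0,0,1,-0.01,-0.06,-0.08,0,0,0,1,-0.02,-0.1,-0.12,0,0,0,1,-0.02,-0.1,-0.16,0,0,0,1,-0.02,-0.1,-0.2,0,0,0],
)

```text
time: 15.63
position: [0.5525, 0.196, 0.1635]
ee_rot: [-0.001, -0.484, 0.875, 0.0]
contact_force: [-0.9, -0.1, -0.1]
finger_gap: 0.0131
```

```bash
python3 -c "
from h import *
st()"
```

```text
t 15.63 p [552.5 196.  163.5] yang 147.84 z [-0.001  0.    -1.   ] F [-0.9 -0.1 -0.1] M [-0.03  0.25  0.02] gap 13.1 q6 -0.669
```

send_rows(
  moves=[1,0,0,-0.1,0,0,0,1,0,0,-0.2,0,0,0,1,0,0,-0.3,0,0,0,1,0,0,-0.45,0,0,0,1,0,0,-0.6,0,0,0],
)

```text
time: 16.05
position: [0.5528, 0.1959, 0.1695]
ee_rot: [-0.0, -0.483, 0.875, 0.0]
contact_force: [-0.5, 0.7, -2.4]
finger_gap: 0.0133
```

```bash
python3 -c "
from h import *
st()"
```

```text
t 16.05 p [552.8 195.9 169.5] yang 147.83 z [-0.001  0.    -1.   ] F [-0.5  0.7 -2.4] M [0.13 0.26 0.04] gap 13.3 q6 -0.669
```

send_rows(
  moves=[1,0,0,-0.15,0,0,0,1,0,0,-0.3,0,0,0,1,0,0,-0.5,0,0,0,1,0,0,-0.75,0,0,0,1,0,0,-1,0,0,0],
)

```text
time: 16.47
position: [0.5531, 0.1958, 0.18]
ee_rot: [0.0, -0.483, 0.875, -0.0]
contact_force: [0.9, 0.2, -2.4]
finger_gap: 0.0129
```

```bash
python3 -c "
from h import *
st()"
```

```text
t 16.47 p [553.1 195.8 180. ] yang 147.82 z [ 0.  0. -1.] F [ 0.9  0.2 -2.4] M [ 0.02  0.01 -0.02] gap 12.9 q6 -0.669
```

send_rows(
  moves=[1,0,0,-1,0,0,0,1,0,0,-2.2,0,0,0,1,0,0,-3.5,0,0,0,1,0,0,-5,0,0,0,1,0,0,-6,0,0,0],
)

```text
time: 16.88
position: [0.5533, 0.1959, 0.2419]
ee_rot: [0.001, -0.483, 0.875, -0.0]
contact_force: [0.8, 0.1, -1.6]
finger_gap: 0.0133
```

```bash
python3 - <<'E'
from h import *
st()
im=cv2.imread('pics/top0.png')[:,:,::-1]
def fit(cam,im,z,D):
    o=nets.outline_of('stand',cam)
    for r in o[:2]:
        m=r['pixels']; ys,xs=np.nonzero(m); 
        if len(xs)<20: continue
        cs,_=cv2.findContours(m.astype(np.uint8),cv2.RETR_EXTERNAL,cv2.CHAIN_APPROX_NONE)
        c=max(cs,key=cv2.contourArea); 
        print(cam,round(r['p'],2),len(xs),cv2.boundingRect(c),cv2.fitEllipse(c))
for cam in ['top','scene']:
    im=vision.read_camera(cam); save(im,cam+'1.png'); fit(cam,im,.03,.088)
    pts=[proj([.546+.044*np.cos(t),-.205+.044*np.sin(t),.03],cam) for t in np.linspace(0,6.28,60)]
    pi=[proj([.546+.03*np.cos(t),-.205+.03*np.sin(t),.03],cam) for t in np.linspace(0,6.28,60)]
    big=cv2.resize(im,None,fx=4,fy=4,interpolation=cv2.INTER_CUBIC)[:,:,::-1].copy()
    for P in (pts,pi): cv2.polylines(big,[np.round((np.array(P)+.5)*4).astype(int)],True,(0,255,0),1)
    c=(np.mean(pts,0)*4).astype(int); cv2.imwrite('pics/ov_%s.png'%cam,big[c[1]-150:c[1]+150,c[0]-180:c[0]+180])
E
python3 -c "
import cv2,numpy as np
cv2.imwrite('pics/ov.png',np.hstack([cv2.imread('pics/ov_top.png'),cv2.imread('pics/ov_scene.png')]))"
```

```text
t 16.88 p [553.3 195.9 241.9] yang 147.82 z [ 0.002  0.001 -1.   ] F [ 0.8  0.1 -1.6] M [-0.   -0.02 -0.03] gap 13.3 q6 -0.669
top 0.59 1566 (331, 193, 45, 45) ((353.2939758300781, 215.10813903808594), (42.095237731933594, 45.519432067871094), 123.48884582519531)
top 0.25 312 (161, 174, 18, 30) ((170.52723693847656, 188.36520385742188), (15.391322135925293, 26.245222091674805), 173.67755126953125)
scene 0.69 1488 (138, 210, 47, 40) ((160.432373046875, 229.6082305908203), (38.335201263427734, 47.531646728515625), 73.16146850585938)
scene 0.48 1722 (355, 200, 38, 67) ((373.9632568359375, 236.14901733398438), (32.272056579589844, 67.32292938232422), 14.670180320739746)
```

View pics/ov.png

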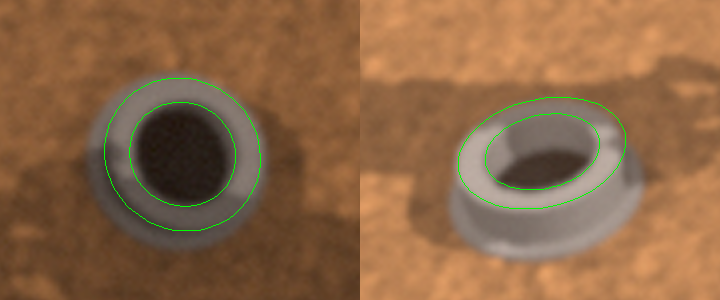

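View pics/scene1.png

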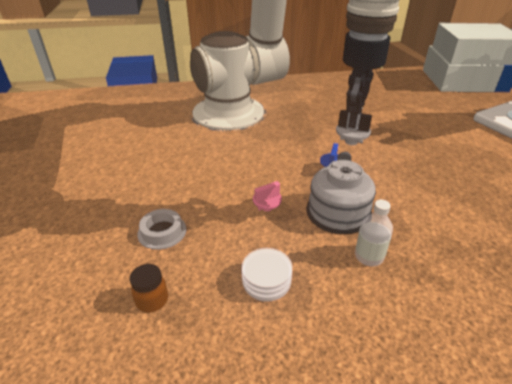

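```bash
python3 -c "
from h import *
plan([.546,-.205,.20],147.8)"
```

```text
shift cm [ 34.31 -20.74   3.95] turn u [-0.  0.  0.]
```

send_rows(
  moves=[1,1.5,-0.9,0,0,0,0,1,4,-2.4,0,0,0,0,1,7,-4.2,0,0,0,0,1,10,-6,0,0,0,0,1,13,-7.9,0,0,0,0],
)

```text
time: 17.5
position: [0.55, 0.0425, 0.2385]
ee_rot: [-0.001, -0.484, 0.875, 0.0]
contact_force: [0.4, -0.1, -0.3]
finger_gap: 0.0132
```

send_rows(
  moves=[1,3,-1.8,0,0,0,0,1,6,-3.6,0,0,0,0,1,9,-5.4,0,0,0,0,1,12,-7.3,0,0,0,0,1,14.5,-8.8,0,0,0,0],
)

```text
time: 17.92
position: [0.5473, -0.1281, 0.2385]
ee_rot: [-0.001, -0.483, 0.876, 0.0]
contact_force: [0.7, 0.0, -1.5]
finger_gap: 0.0134
```

send_rows(
  moves=[1,2,-1.2,0.5,0,0,0,1,4,-2.4,1.5,0,0,0,1,5.5,-3.3,2.8,0,0,0,1,6.5,-3.9,3.6,0,0,0,1,6.8,-4.05,4,0,0,0],
)

```text
time: 18.33
position: [0.5452, -0.2062, 0.1972]
ee_rot: [-0.001, -0.483, 0.876, 0.001]
contact_force: [-1.1, 0.2, -1.5]
finger_gap: 0.0131
```

Run:
```python
from h import *
st()
im=vision.read_camera('wrist'); st(); plan([.546,-.205,.10],147.8)
big=cv2.resize(im,None,fx=1.5,fy=1.5)[:,:,::-1].copy()
for rr in (.044,.03):
    P=[proj([.546+rr*np.cos(t),-.205+rr*np.sin(t),.03],'wrist') for t in np.linspace(0,6.28,60)]
    cv2.polylines(big,[np.round((np.array(P)+.5)*1.5).astype(int)],True,(0,255,0),1)
cv2.imwrite('pics/w4.png',big)
for r in nets.spot_point('stand_top','wrist')[:2]: print(r['p'],toworld(r['centre'],'wrist').round(4))
for r in nets.spot_point('cap_grip','wrist')[:3]: print(r['p'],toworld(r['centre'],'wrist').round(4))
```

```text
t 18.33 p [ 545.2 -206.2  197.2] yang 147.73 z [-0.003  0.001 -1.   ] F [-1.1  0.2 -1.5] M [ 0.02 -0.01 -0.01] gap 13.1 q6 -1.369
t 18.38 p [ 545.2 -205.7  197.3] yang 147.74 z [-0.003  0.001 -1.   ] F [-0.4  0.2 -2.9] M [ 0.05 -0.03 -0.03] gap 13.2 q6 -1.369
shift cm [-0.11 -0.06  9.73] turn u [ 0.04 -0.01 -0.01]
0.81 [ 0.5463 -0.205   0.0292]
0.91 [0.3853 0.2372 0.0493]
0.58 [ 0.5474 -0.2007  0.199 ]
0.45 [0.5048 0.035  0.0488]
```

View pics/w4.png

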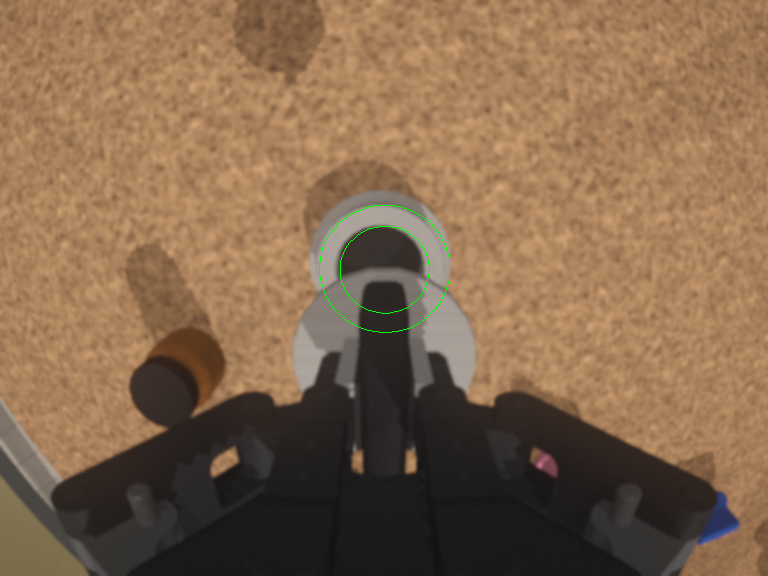

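send_rows(
  moves=[1,-0.05,-0.05,1,0,0,0,1,-0.1,-0.1,2.5,0,0,0,1,-0.1,-0.1,4.5,0,0,0,1,-0.1,-0.1,6,0,0,0,1,-0.1,-0.1,6.5,0,0,0],
)

```text
time: 18.9
position: [0.5468, -0.2033, 0.1322]
ee_rot: [-0.001, -0.484, 0.875, 0.001]
contact_force: [0.1, -0.1, -1.7]
finger_gap: 0.0133
```

send_rows(
  moves=[1,0,0,0.3,0,0,0,1,0,0,0.5,0,0,0,1,0,0,0.5,0,0,0,1,0,0,0.5,0,0,0,1,0,0,0.5,0,0,0],
)

```text
time: 19.32
position: [0.5478, -0.2047, 0.1306]
ee_rot: [0.0, -0.483, 0.875, -0.001]
contact_force: [0.8, -0.8, -1.2]
finger_gap: 0.013
```

Run:
```python
from h import *
st()
im=vision.read_camera('wrist'); st(); sc=vision.read_camera('scene')
big=cv2.resize(im,None,fx=1.5,fy=1.5)[:,:,::-1].copy()
for c in ((.546,-.205),(.5475,-.206)):
    P=[proj([c[0]+.044*np.cos(t),c[1]+.044*np.sin(t),.03],'wrist') for t in np.linspace(0,6.28,60)]
    cv2.polylines(big,[np.round((np.array(P)+.5)*1.5).astype(int)],True,(0,255,0) if c[0]==.546 else (0,0,255),1)
cv2.imwrite('pics/w5.png',big[100:500,180:600])
cv2.imwrite('pics/s5.png',cv2.resize(sc[130:270,90:230],None,fx=4,fy=4,interpolation=cv2.INTER_CUBIC)[:,:,::-1])
for r in nets.spot_point('stand_top','wrist')[:2]: print(r['p'],toworld(r['centre'],'wrist').round(4))
```

```text
t 19.32 p [ 547.8 -204.7  130.6] yang 147.82 z [ 0.001 -0.    -1.   ] F [ 0.8 -0.8 -1.2] M [0.04 0.   0.01] gap 13.0 q6 -1.367
t 19.37 p [ 547.7 -204.8  130.5] yang 147.82 z [ 0.001 -0.    -1.   ] F [ 0.1  0.5 -2.1] M [-0.02  0.03  0.06] gap 13.1 q6 -1.367
```

View pics/w5.png

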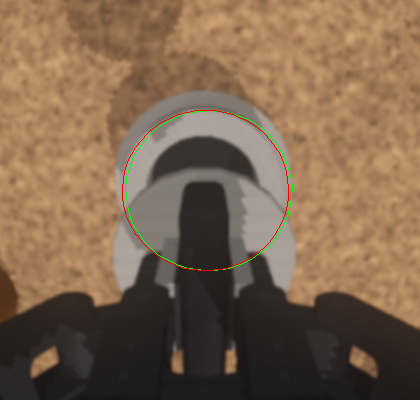

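View pics/s5.png

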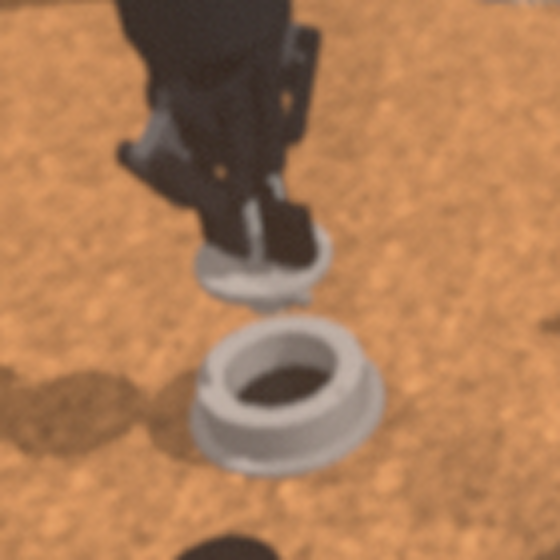

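send_rows(
  moves=[1,0.05,0,1,0,0,0,1,0.07,0,2.3,0,0,0,1,0.07,0,3.8,0,0,0,1,0.07,0,5,0,0,0,1,0.07,0,5.6,0,0,0],
)

```text
time: 19.88
position: [0.5458, -0.2049, 0.0706]
ee_rot: [-0.001, -0.483, 0.875, 0.001]
contact_force: [-0.2, 0.1, -3.2]
finger_gap: 0.0132
```

send_rows(
  moves=[1,0,0,0.2,0,0,0,1,0,0,0.4,0,0,0,1,0,0,0.6,0,0,0,1,0,0,0.7,0,0,0,1,0,0,0.8,0,0,0],
)

```text
time: 20.3
position: [0.5473, -0.2054, 0.0662]
ee_rot: [0.0, -0.483, 0.875, -0.0]
contact_force: [-0.1, 1.0, -2.1]
finger_gap: 0.013
```

Run:
```python
from h import *
st()
im=vision.read_camera('wrist'); st(); sc=vision.read_camera('scene')
cv2.imwrite('pics/x6.png',np.hstack([cv2.resize(im[60:340,110:400],(560,540)),cv2.resize(sc[150:260,100:220],None,fx=540/110,fy=540/110)])[:,:,::-1][:, :800] if 0 else cv2.resize(np.hstack([cv2.resize(im[60:340,110:400],(400,386)),cv2.resize(sc[150:260,100:214],(400,386))]),None,fx=1,fy=1)[:,:,::-1])
```

```text
t 20.3 p [ 547.3 -205.4   66.2] yang 147.82 z [ 0.001 -0.    -1.   ] F [-0.1  1.  -2.1] M [ 0.03 -0.03 -0.  ] gap 13.0 q6 -1.368
t 20.35 p [ 547.2 -205.3   65.9] yang 147.82 z [ 0.001 -0.    -1.   ] F [ 0.1  0.3 -2. ] M [-0.01 -0.01 -0.01] gap 13.0 q6 -1.368
```

View pics/x6.png

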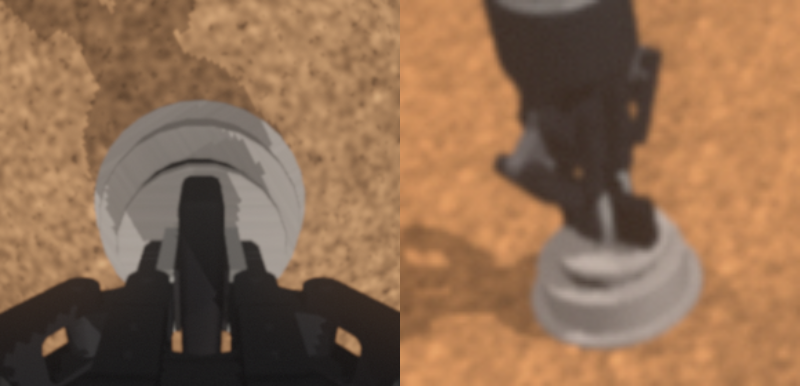

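send_rows(
  moves=[1,0,0,0.1,0,0,0,1,0,0,0.2,0,0,0,1,0,0,0.32,0,0,0,1,0,0,0.45,0,0,0,1,0,0,0.55,0,0,0],
)

```text
time: 20.82
position: [0.5469, -0.2052, 0.06]
ee_rot: [-0.0, -0.483, 0.875, 0.0]
contact_force: [-0.4, 0.9, -2.6]
finger_gap: 0.0127
```

```bash
python3 -c "
from h import *
st()"
```

```text
t 20.82 p [ 546.9 -205.2   60. ] yang 147.82 z [-0.  0. -1.] F [-0.4  0.9 -2.6] M [ 0.01 -0.02  0.02] gap 12.7 q6 -1.368
```

send_rows(
  moves=[1,0,0,0.03,0,0,0,1,0,0,0.06,0,0,0,1,0,0,0.1,0,0,0,1,0,0,0.13,0,0,0,1,0,0,0.15,0,0,0],
)

```text
time: 21.23
position: [0.547, -0.2053, 0.0587]
ee_rot: [-0.0, -0.483, 0.875, -0.0]
contact_force: [1.0, 0.4, -2.1]
finger_gap: 0.0131
```

```bash
python3 -c "
from h import *
st()"
```

```text
t 21.23 p [ 547.  -205.3   58.7] yang 147.82 z [ 0. -0. -1.] F [ 1.   0.4 -2.1] M [ 0.04  0.06 -0.05] gap 13.1 q6 -1.368
```

send_rows(
  moves=[1,0,0,0.02,0,0,0,1,0,0,0.03,0,0,0,1,0,0,0.04,0,0,0,1,0,0,0.05,0,0,0,1,0,0,0.05,0,0,0],
)

```text
time: 21.65
position: [0.5471, -0.2052, 0.0584]
ee_rot: [0.0, -0.483, 0.875, -0.0]
contact_force: [-2.2, 0.3, 0.3]
finger_gap: 0.0129
```

```bash
python3 -c "
from h import *
st()"
```

```text
t 21.65 p [ 547.1 -205.2   58.4] yang 147.82 z [ 0. -0. -1.] F [-2.2  0.3  0.3] M [0.06 0.33 0.03] gap 12.9 q6 -1.368
```

send_rows(
  moves=[1,0,0,0.02,0,0,0,1,0,0,0.03,0,0,0,1,0,0,0.04,0,0,0,1,0,0,0.04,0,0,0,1,0,0,0.04,0,0,0],
)

```text
time: 22.07
position: [0.5471, -0.2053, 0.0585]
ee_rot: [0.0, -0.483, 0.875, -0.0]
contact_force: [-3.0, 1.1, 5.6]
finger_gap: 0.0134
```

```bash
python3 -c "
from h import *
st()"
```

```text
t 22.07 p [ 547.1 -205.3   58.5] yang 147.82 z [ 0. -0. -1.] F [-3.   1.1  5.6] M [0.29 0.62 0.02] gap 13.4 q6 -1.368
```

send_rows(
  moves=[1,0,0,-0.03,0,0,0,0.95,0,0,-0.04,0,0,0,0.85,0,0,-0.04,0,0,0,0.8,0,0,-0.04,0,0,0,0.78,0,0,-0.04,0,0,0],
)

```text
time: 22.48
position: [0.5471, -0.2053, 0.058]
ee_rot: [0.0, -0.483, 0.875, -0.0]
contact_force: [0.0, -0.3, -0.7]
finger_gap: 0.0186
```

send_rows(
  moves=[0.75,0,0,0,0,0,0,0.7,0,0,0,0,0,0,0.6,0,0,0,0,0,0,0.5,0,0,0,0,0,0,0.4,0,0,0,0,0,0],
)

```text
time: 22.9
position: [0.547, -0.2052, 0.0582]
ee_rot: [0.0, -0.483, 0.875, -0.0]
contact_force: [0.4, -0.0, -0.2]
finger_gap: 0.051
```

Run:
```python
from h import *
st()
im=vision.read_camera('wrist'); save(cv2.resize(im,None,fx=1.5,fy=1.5),'w7.png')
```

```text
t 22.9 p [ 547.  -205.2   58.2] yang 147.82 z [ 0. -0. -1.] F [ 0.4 -0.  -0.2] M [-0.08  0.03  0.01] gap 51.0 q6 -1.368
```

View pics/w7.png

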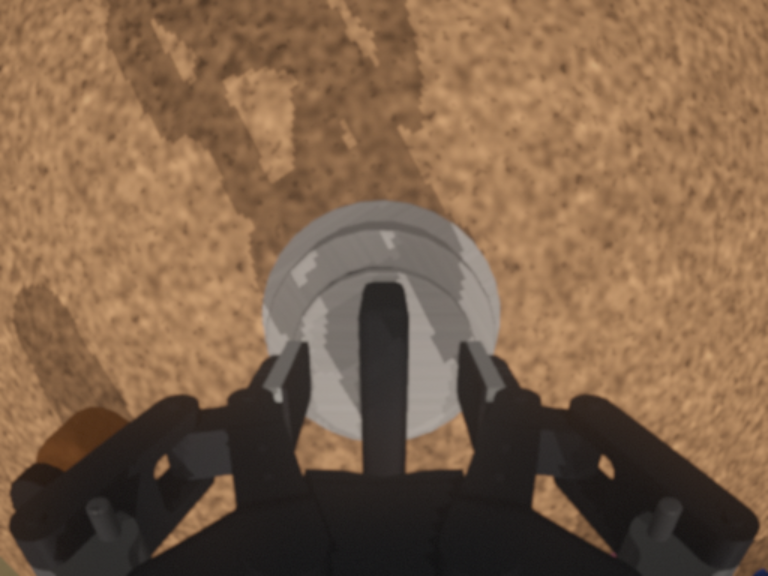

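The cap is seated concentric in the stand and the fingers are clear on both sides. I'll retreat straight up.

send_rows(
  moves=[0.4,0,0,-0.5,0,0,0,0.4,0,0,-1.5,0,0,0,0.4,0,0,-3,0,0,0,0.4,0,0,-5,0,0,0,0.4,0,0,-7.5,0,0,0],
)

```text
time: 23.37
position: [0.5465, -0.2051, 0.1339]
ee_rot: [-0.0, -0.483, 0.875, 0.001]
contact_force: [-0.2, -0.0, -0.4]
finger_gap: 0.0511
```

send_rows(
  moves=[0.4,0,0,-2,0,0,0,0.4,0,0,-4,0,0,0,0.4,0,0,-6,0,0,0,0.4,0,0,-7.5,0,0,0,0.4,0,0,-8,0,0,0],
)

```text
time: 23.78
position: [0.5477, -0.2055, 0.217]
ee_rot: [0.001, -0.483, 0.875, -0.002]
contact_force: [-0.5, 0.0, 0.3]
finger_gap: 0.0512
```

send_rows(
  moves=[0.4,0,0,0,0,0,0,0.4,0,0,0,0,0,0,0.4,0,0,0,0,0,0,0.4,0,0,0,0,0,0,0.4,0,0,0,0,0,0],
)

```text
time: 24.2
position: [0.5467, -0.2051, 0.2122]
ee_rot: [-0.0, -0.483, 0.875, 0.001]
contact_force: [-1.0, -0.4, 1.1]
finger_gap: 0.0512
```

Run:
```python
from h import *
st()
sc=vision.read_camera('scene'); save(sc,'s8.png')
for t in ['cap_grip','dishes_mid','bottle_mid','jar_mid']:
  for r in nets.spot_point(t,'scene')[:4]: print(t,round(r['p'],2),toworld(r['centre'],'scene').round(3))
im=vision.read_camera('wrist')
for r in nets.spot_point('cap_grip','wrist')[:3]: print('w',round(r['p'],2),toworld(r['centre'],'wrist').round(4))
cv2.imwrite('pics/x8.png',np.hstack([cv2.resize(im[60:340,110:400],(400,386)),cv2.resize(sc[150:260,100:214],(400,386))])[:,:,::-1])
```

```text
t 24.2 p [ 546.7 -205.1  212.2] yang 147.82 z [-0.001  0.001 -1.   ] F [-1.  -0.4  1.1] M [-0.01  0.01 -0.04] gap 51.2 q6 -1.368
cap_grip 0.7 [0.509 0.036 0.047]
cap_grip 0.59 [0.383 0.236 0.048]
cap_grip 0.58 [ 0.547 -0.202  0.06 ]
dishes_mid 0.89 [ 0.722 -0.003  0.02 ]
bottle_mid 0.96 [0.696 0.212 0.073]
bottle_mid 0.54 [ 0.725 -0.009  0.023]
jar_mid 0.96 [ 0.72  -0.224  0.035]
w 0.74 [ 0.5509 -0.2062  0.0539]
w 0.54 [0.5093 0.0337 0.0481]
```

View pics/s8.png

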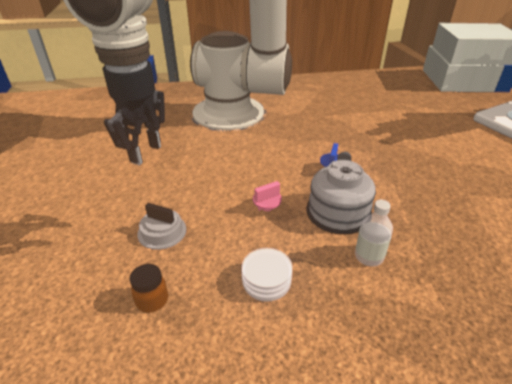

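View pics/x8.png

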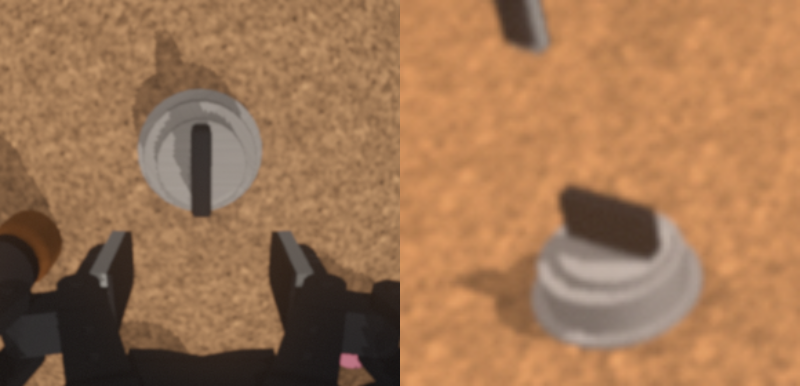

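The cap stands upright and flat in the stand, seen at scene (162,213). The neck is open, the bystanders haven't moved, and the gripper is well clear.

```bash
python3 -c "
from h import *
print(arm.sign_off()); st()"
```

```text
the job is handed in; nothing more can be done
None
the job is handed in; nothing more can be done
```

The vessel is open and its cap sits right way up in the stand. I handed the job in at about 24 s of the 72 s allowed; no verdict was reported.

**Opening:**
- I turned the black cap anticlockwise and felt the first stop after about 0.15 rad, at −0.30 N m.
- I eased the twist and pressed down 6.2 mm against about 6 N, with no shelf felt.
- I then turned about 0.7 rad more to the last stop, felt at −0.45 N m.
- I eased the twist again and let the cap rise. It came up 3 mm above its start height with about 5 N of side force, which I removed by shifting the gripper, and it lifted straight off.

**Placing:** I lowered the cap until the stand's rim took it, with a peak press of about 6 N. The tool height there was 58.4 mm, against 58.3 mm expected. I then let go and backed straight up.

**Last checks:**
- **Cap:** the pictures show the cap upright, its flange level and concentric on the rim, and the neck empty.
- **Bystanders:** the dishes, bottle and jar are within about 5 mm of where they were first measured, which is the networks' error.
- **Robot:** the gripper is about 15 cm above the cap and touching nothing.
- **Disagreement:** the scene and wrist networks put the seated cap's centre at heights of 60 mm and 54 mm against 55 mm expected, and 3–4 mm off in position. I put this down to network error, because the contact height and the pictures agree.

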